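Release and lift a latched filter cassette out of its bench dock

ROBOT

A 7-joint arm with a two-finger parallel gripper is mounted at the origin on the work surface. World frame = base frame: x ahead of the robot, y to its left, z up, the work surface at z = 0. Lengths are in m, angles in rad, forces in N, time in s.
With the tool pointing down it reaches from about 0.425 to 0.875 m from the base axis. Payload 4.7 kg.
Tool frame: the origin (TCP) lies at the very end of the fingers, on their centre line; the grasp point (between the pads) lies 19 mm behind it; z points along the fingers, y is the line along which they close (so a half turn about z gives the same grasp; the last joint's range is limited). The gripper opens to 87 mm and grips with 3 to 60 N. Pads are 19 mm wide; open, the fingers measure 117 mm over their backs; the gripper's body (75 mm by 190 mm) begins 51 mm behind the grasp point.
Start: joints at [-1.14, 0.321, -0.07, 1.45, 0.023, 1.371, -0.057], TCP at [0.263, 0.594, 0.223] pointing down, gripper open.
Joint ranges: [-2.86, 2.86], [-0.3, 2.09], [-1.38, 1.24], [0.06, 2.45], [-1.56, 4.7], [0.09, 2.05], [-2.69, 2.69]. Speed limits (rad/s): [2.57, 2.57, 3.14, 3.14, 3.14, 3.14, 3.14].

INTERFACE

Orientations are given as a rotation vector (axis times angle).
In Python, from rig import arm, imaging gives the robot as it stands.
- The arm moves only by the tool carry_out, never from a script. Its argument "moves" is a list of rows, each an object of numbers: "wx", "wy", "wz": the turn, a rotation vector about the tool's x, y, z in rad; "tx", "ty", "tz": the shift along the tool's x, y, z in m; "hand": the finger opening in m, from 0 to 0.087. In form: [{"wx": .., "wy": .., "wz": .., "tx": .., "ty": .., "tz": .., "hand": ..}, ...]. A call has 1 to 20 rows; each row shifts and turns the commanded pose from where the row before left it, along the tool's axes as they then stand; what a row does not reach is not made up. A row lasts 1/12 s, in which the tool goes at most 41.7 mm and 7.16 degrees, less where a joint would pass 70% of its speed; a pose out of reach is approached as far as the arm can. A call is refused whole if a number of a shift passes 0.0417 or a number of a turn 0.125, either way. A call with a gripper value outside its range is refused whole. The fingers move at their own pace and stop on an object; the grip force is fixed at half the most. Time passes only in rows, so rows that do not move let the fingers close. It gives the time, the measured TCP pose, the force, the opening and the grip force at its end, in the units of the state.
- arm.observe(): the state, without advancing time (a new reading comes with each control period).
- imaging.capture(name): name is "side" or "top" or "wrist"; returns a dict with "image" (420x560x3 uint8, red, green, blue), "fx", "fy", "cx", "cy" (pixels), "D" ([k1, k2, p1, p2, k3] as OpenCV has them; the pictures are not rectified), "rvec" (rotation vector, rad) and "tvec" (3), from world to camera coordinates, as OpenCV has them. Camera axes: x right, y down, z forward; pixel columns grow to the right and rows downward; lengths in m; the calibration is good to about 2 mm. A picture is of the moment at which its call begins. There is no depth.
- arm.hand_in(): hands the job in; it is judged then, once.
The state is a dict: "time": time; "joint_positions": joint angles; "qd": joint speeds; "effort": joint torques, N m; "tcp_pos": TCP position; "tool_rot": TCP orientation; "wrist_force": force on the tool from outside, world axes, zero at the start; "ft_torque": the same for the moment, N m; "finger_gap": opening from 0.0 (shut) to 1.0 (fully open); "grip_force": force on a finger pad.
Only numpy, scipy, OpenCV 4.12 (cv2) and the standard library are available. Lean on these libraries where they do the work, as an engineer would, in place of code of your own. Each camera call takes 0.05 s, during which the arm holds its last target. There are 200 camera calls.

TASK

Turn the red turnbutton right aside, off the blue cassette, while the cassette still sits in its dock. Then pinch the cassette's two yellow side catches together between the fingers, keep them pinched, lift the cassette out of the dock and finish while still holding it by the catches, still and upright, its underside more than 10 cm above the bench. Leave the meters, the spool and the clamp block where they are.

Things in the scene. Friction and masses are not known exactly. Their poses are not given: they have to be found in the camera images.
- dock: Aluminium dock fixed to the bench. Origin: on the bench under the centre of its well; z up. Base plate 10 mm thick, x -82 to 42, y -35 to 35 mm. Well 66 (x) x 38 (y) mm inside, 78 x 62 outside, floor 10 mm and wall tops 48 mm above the bench; lips inside the y walls hold the catches' hooks. The turnbutton's upright pivot is at x = -56 mm, y = 0, the end nearer the robot.
- cassette: Blue cassette, 0.12 to 0.25 kg, loose in the well (1 mm play), axes along the dock's. Origin: centre of its underside, 10 mm above the bench when seated. Lower part 64 (x) x 36 (y) x 40 mm; upper part 40 x 32, up to 80 mm, catches in the middle of its y sides. The turnbutton covers its -x shoulder. Lifts straight out only with the turnbutton aside and both catches in by 5 mm or more.
- keeper_grip (a point): Point on the red turnbutton's upright pivot axis inside its finger fin, 78 mm above the bench. Fin 28 mm long, 9 mm thick, centred on the pivot, 58 to 87 mm above the bench; it runs along the bar below it (12 mm wide, 52 to 58 mm above the bench, reaching 34 mm from the pivot). x axis: the way the bar's long end points.
- keeper (a joint): Turnbutton angle (rad). 0: the bar points along the dock's +x, over the cassette; grows anticlockwise seen from above (towards the dock's +y); 1.57: its stop, fully aside. Starts between 0 and 0.4; light friction (0.04 N m), stays where it is left.
- catch_left_pad (a point): Centre of the outer face of the yellow catch on the cassette's +y side: a ribbed pad 22 mm wide (x) and 28 mm high, from 56 to 84 mm above the bench when seated. At rest this face is 28 mm from the cassette's middle (56 mm over both pads); it faces the cassette's +y.
- catch_right_pad (a point): The same for the yellow catch on the cassette's -y side.
- catch_left (a joint): How far the +y catch is pressed in (m): 0 at rest, 0.009 at its stop (38 mm over both pads when both are fully in). A spring pushes it out with 2 N at rest and 6.5 N when fully in.
- catch_right (a joint): The same for the -y catch.
- meter_purple: Purple hand-held meter lying flat, 190 x 85 x 34 mm, origin under its centre. Bystander.
- meter_navy: Navy blue hand-held meter lying flat, 190 x 85 x 34 mm, origin under its centre. Bystander.
- spool: Black and yellow spool lying flat, 90 mm across, 20 mm high, origin under its centre. Bystander.
- clamp_block: Black clamp block on a 50 x 50 mm steel foot, 48 mm high, with a brass screw on top, origin under its centre. Bystander.
Not all that is in view belongs to the job. There is more than one size of the dock; the job needs the middle-sized. Several things have the shape of the cassette; the one meant has the colours described above.

How it is judged:
By the outcome, as a careful person would: the job done as asked, in the order asked, and still so for the second after the job is handed in, while the arm keeps its last pose, push and grip.
It also fails if it takes over 54 s, if anything falls off the work surface, if the arm or the gripper's body presses on something with over 40 N, if the wrist force passes 120 N, or if a joint passes its speed limit or range.

## Working session

There is one attempt and no reset: what is moved stays moved. The work goes in short steps, Python scripts to look and compute and a tool call to move; the robot and the scene stay as the last step left them, time stands still between calls to the robot, and variables do not carry over. Pictures are saved under pics/ and viewed, at most 10 in all, crops included, and the job is handed in when it is done.

Besides the shell and the picture viewer there is one more tool, called after "Emit:" as name(argument=value, ...) on one line, values as JSON. carry_out: Moves the arm, as the interface text tells. Its arguments: {"type":"object","properties":{"moves":{"type":"array"}},"required":["moves"]}

```bash
mkdir -p pics; python3 - <<'E'
from rig import arm, imaging
import cv2,pickle
s=arm.observe();print({k:s[k] for k in("time","tcp_pos","tool_rot","finger_gap","wrist_force")})
d={}
for n in("side","top","wrist"):
    c=imaging.capture(n);d[n]=c;cv2.imwrite(f"pics/{n}0.png",c["image"][:,:,::-1]);print(n,c["fx"],c["D"],c["rvec"],c["tvec"])
pickle.dump(d,open("c0.pkl","wb"))
E
```

```text
{'time': 0.0, 'tcp_pos': array([0.26294754, 0.59382666, 0.22145327]), 'tool_rot': array([-6.49839165e-01, -3.07332281e+00,  2.99934953e-03]), 'finger_gap': 0.99529215472596, 'wrist_force': array([-0.49265371,  0.10020374,  0.55311471])}
side 405.00715525782664 [-0.040147  0.        0.        0.        0.      ] [ 2.24521355 -0.53158603  0.21716071] [-0.57053556  0.26511301  0.98562622]
top 519.4124786242988 [0.02060121 0.         0.         0.         0.        ] [ 2.1544956  -2.203287    0.10652719] [0.01748403 0.63816962 1.22225124]
wrist 362.82262453562385 [-0.0918548  0.         0.         0.         0.       ] [-2.45200588 -1.59443197 -0.19750629] [-0.64866739 -0.02876949  0.38872395]
```

View pics/top0.png

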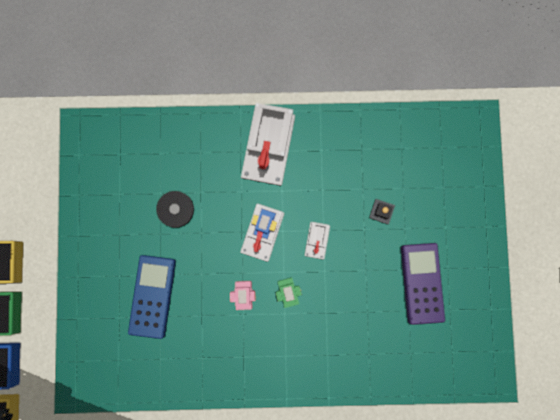

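View pics/side0.png

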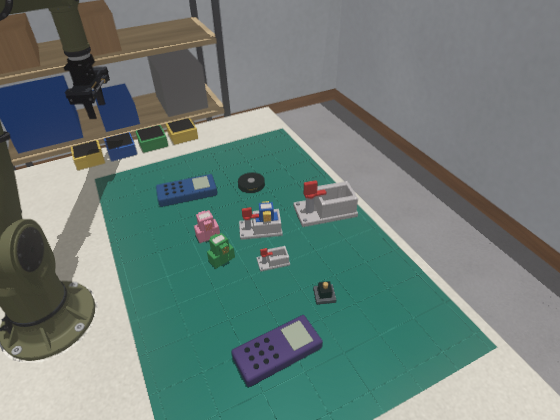

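Possible mix-ups in the top view:
- **Docks:** large at (268,145), small at (317,240) and middle-sized at (262,232).
- **Cassette shapes:** pink (242,295), green (288,292) and blue with yellow catches (264,220).

I choose the middle dock holding the blue and yellow cassette, and will check it in a close crop.

```bash
python3 - <<'E'
import cv2,pickle,numpy as np
d=pickle.load(open("c0.pkl","rb"))
a=d["top"]["image"][195:270,230:300,::-1]; b=d["side"]["image"][195:245,230:295,::-1]
A=cv2.resize(a,None,fx=6,fy=6,interpolation=cv2.INTER_CUBIC)
B=cv2.resize(b,None,fx=5.8,fy=5.8,interpolation=cv2.INTER_CUBIC)
o=np.zeros((450,800,3),np.uint8);o[:,:420]=A;o[:B.shape[0],422:422+B.shape[1]]=B[:,:378]
cv2.imwrite("pics/crop0.png",o)
E
cat > h.py <<'E'
import cv2,numpy as np
def K(c): return np.array([[c["fx"],0,c["cx"]],[0,c["fy"],c["cy"]],[0,0,1.]])
def ray(c,uv,z):
    n=cv2.undistortPoints(np.array([[uv]],float),K(c),np.array(c["D"]))[0,0]
    R=cv2.Rodrigues(np.array(c["rvec"]))[0];t=np.array(c["tvec"]).ravel()
    o=-R.T@t;d=R.T@np.r_[n,1];return o+d*(z-o[2])/d[2]
def proj(c,P): return cv2.projectPoints(np.array(P,float).reshape(-1,3),np.array(c["rvec"]),np.array(c["tvec"]),K(c),np.array(c["D"]))[0][:,0]
E
```

```text
(no output)
```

View pics/crop0.png

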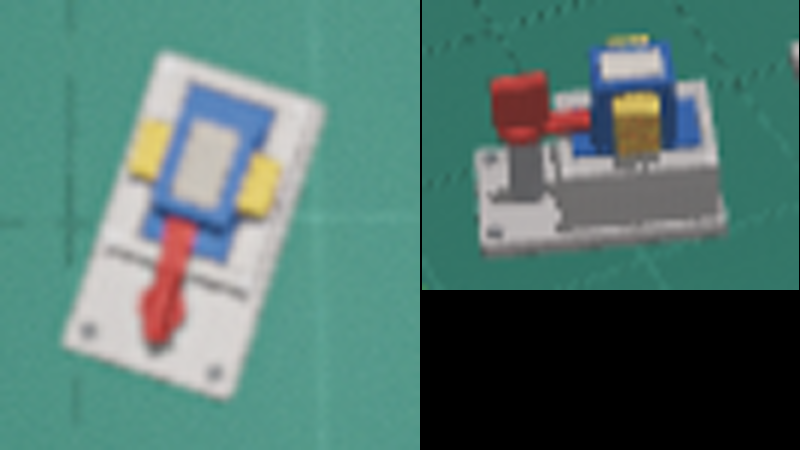

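The crop confirms it. The blue cassette with yellow catches is centred at about (264,222) in the top view, its red fin is at (257,245), and the bar lies over the near shoulder. Next I'll fit the dock pose.

```bash
python3 - <<'E'
import pickle,numpy as np
from scipy.optimize import least_squares
from h import *
d=pickle.load(open("c0.pkl","rb"))
T=[((64,347),(-82,35,10)),((231,399),(-82,-35,10)),((163,52),(39,31,48)),((325,103),(39,-31,48)),((206,162),(0,0,90)),((163,302),(-56,0,87)),((137,148),(0,28,82)),((265,185),(0,-28,80))]
S=[((485,252),(-82,-35,0)),((725,235),(42,-35,0)),((637,128),(0,-28,70)),((521,108),(-56,0,72.5)),((632,63),(0,0,90))]
t=np.array([(229.6+a[0]/6,194.6+a[1]/6) for a,_ in T]);tp=np.array([p for _,p in T])/1e3
s=np.array([(229.6+(a[0]-422)/5.8,194.6+a[1]/5.8) for a,_ in S]);sp=np.array([p for _,p in S])/1e3
def W(q,P):
    c,si=np.cos(q[2]),np.sin(q[2]);return P@np.array([[c,si,0],[-si,c,0],[0,0,1]])+[q[0],q[1],0]
g=ray(d["top"],t[4],.09);print("guess",g)
f=lambda q:np.r_[(proj(d["top"],W(q,tp))-t).ravel(),(proj(d["side"],W(q,sp))-s).ravel()]
r=least_squares(f,[g[0],g[1],0],loss="soft_l1",f_scale=.5);print(r.x,np.degrees(r.x[2]));print(f(r.x).reshape(-1,2).round(2))
q=r.x
for n,p in dict(pivot=(-.056,0,.078),cas=(0,0,.07)).items():print(n,W(q,np.array([p])))
# bar tip
tip=ray(d["top"],(229.6+180/6,194.6+225/6),.058);print("bar pt",tip,"piv",W(q,np.array([[-.056,0,.058]])))
v=tip[:2]-W(q,np.array([[-.056,0,.058]]))[0,:2];print(np.degrees(np.arctan2(v[1],v[0])-q[2]),np.linalg.norm(v))
E
```

```text
guess [0.61665889 0.04262988 0.09      ]
[ 0.61589105  0.04300708 -0.33192588] -19.017952197443694
[[ 0.25 -0.31]
 [-0.12 -0.16]
 [ 0.08  0.43]
 [-2.04 -0.14]
 [-0.16  0.34]
 [-0.5   0.41]
 [-0.14 -0.76]
 [ 1.69  0.52]
 [-0.19  1.3 ]
 [ 0.62 -0.03]
 [ 0.47  0.66]
 [-0.01 -1.2 ]
 [ 0.07  0.1 ]]
pivot [[0.56294772 0.06125548 0.078     ]]
cas [[0.61589105 0.04300708 0.07      ]]
bar pt [0.59465887 0.05403835 0.058     ] piv [[0.56294772 0.06125548 0.058     ]]
6.196416208136849 0.03252204918689911
```

Emit:
carry_out(moves=[{"tx":-0.0136,"ty":-0.0101},{"tx":-0.0272,"ty":-0.0203},{"tx":-0.0272,"ty":-0.0203},{"tx":-0.0272,"ty":-0.0203},{"tx":-0.0272,"ty":-0.0203},{"tx":-0.0272,"ty":-0.0203},{"tx":-0.0272,"ty":-0.0203},{"tx":-0.0272,"ty":-0.0203},{"tx":-0.0272,"ty":-0.0203},{"tx":-0.0272,"ty":-0.0203},{"tx":-0.0272,"ty":-0.0203},{"tx":-0.0272,"ty":-0.0203},{"tx":-0.0272,"ty":-0.0203},{"tx":-0.0272,"ty":-0.0203},{"tx":-0.0272,"ty":-0.0203},{"tx":-0.0272,"ty":-0.0203},{"tx":-0.0272,"ty":-0.0203},{"tx":-0.0272,"ty":-0.0203},{"tx":-0.0136,"ty":-0.0101},{"hand":0.06}])

```text
schema error: expected keys wx, wy, wz, tx, ty, tz, hand
```

```bash
python3 - <<'E'
from rig import arm, imaging
import cv2,pickle
s=arm.observe();print({k:s[k] for k in("time","tcp_pos","tool_rot","finger_gap","wrist_force","joint_positions")})
c=imaging.capture("wrist");pickle.dump(c,open("w1.pkl","wb"))
cv2.imwrite("pics/w1.png",cv2.resize(c["image"][:,:,::-1],(800,600),interpolation=cv2.INTER_CUBIC))
E
```

```text
{'time': 0.15, 'tcp_pos': array([0.26300902, 0.59394951, 0.22172405]), 'tool_rot': array([-6.49912170e-01, -3.07341567e+00,  2.28082363e-03]), 'finger_gap': 0.9967153568566034, 'wrist_force': array([-0.35317643,  0.57438098,  0.06683514]), 'joint_positions': array([-1.13992302,  0.32163724, -0.07006799,  1.45139209,  0.02260064,
        1.37081686, -0.05692026])}
```

View pics/w1.png

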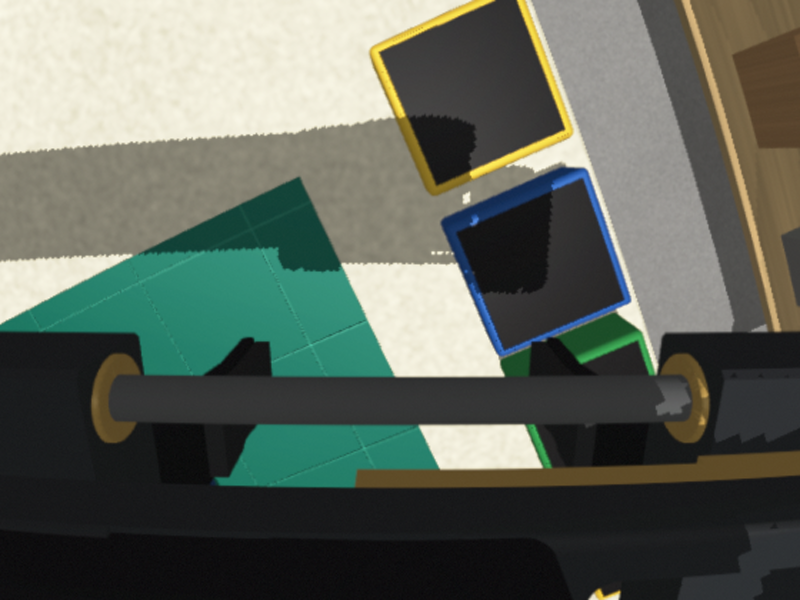

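The move was refused because every row needs all the keys. The wrist picture only shows bins at the start pose, with the fingers at (240,410) and (570,410). I'll resend it with full rows.

Emit:
carry_out(moves=[{"wx":0,"wy":0,"wz":0,"tx":-0.0136,"ty":-0.0101,"tz":0,"hand":0.06},{"wx":0,"wy":0,"wz":0,"tx":-0.0272,"ty":-0.0203,"tz":0,"hand":0.06},{"wx":0,"wy":0,"wz":0,"tx":-0.0272,"ty":-0.0203,"tz":0,"hand":0.06},{"wx":0,"wy":0,"wz":0,"tx":-0.0272,"ty":-0.0203,"tz":0,"hand":0.06},{"wx":0,"wy":0,"wz":0,"tx":-0.0272,"ty":-0.0203,"tz":0,"hand":0.06},{"wx":0,"wy":0,"wz":0,"tx":-0.0272,"ty":-0.0203,"tz":0,"hand":0.06},{"wx":0,"wy":0,"wz":0,"tx":-0.0272,"ty":-0.0203,"tz":0,"hand":0.06},{"wx":0,"wy":0,"wz":0,"tx":-0.0272,"ty":-0.0203,"tz":0,"hand":0.06},{"wx":0,"wy":0,"wz":0,"tx":-0.0272,"ty":-0.0203,"tz":0,"hand":0.06},{"wx":0,"wy":0,"wz":0,"tx":-0.0272,"ty":-0.0203,"tz":0,"hand":0.06},{"wx":0,"wy":0,"wz":0,"tx":-0.0272,"ty":-0.0203,"tz":0,"hand":0.06},{"wx":0,"wy":0,"wz":0,"tx":-0.0272,"ty":-0.0203,"tz":0,"hand":0.06},{"wx":0,"wy":0,"wz":0,"tx":-0.0272,"ty":-0.0203,"tz":0,"hand":0.06},{"wx":0,"wy":0,"wz":0,"tx":-0.0272,"ty":-0.0203,"tz":0,"hand":0.06},{"wx":0,"wy":0,"wz":0,"tx":-0.0272,"ty":-0.0203,"tz":0,"hand":0.06},{"wx":0,"wy":0,"wz":0,"tx":-0.0272,"ty":-0.0203,"tz":0,"hand":0.06},{"wx":0,"wy":0,"wz":0,"tx":-0.0272,"ty":-0.0203,"tz":0,"hand":0.06},{"wx":0,"wy":0,"wz":0,"tx":-0.0272,"ty":-0.0203,"tz":0,"hand":0.06},{"wx":0,"wy":0,"wz":0,"tx":-0.0136,"ty":-0.0101,"tz":0,"hand":0.06},{"wx":0,"wy":0,"wz":0,"tx":0,"ty":0,"tz":0,"hand":0.06}])

```text
time: 1.87
tcp_pos: [0.5645, 0.0563, 0.2225]
tool_rot: [0.662, 3.07, -0.004]
wrist_force: [-0.6, -0.7, 0.7]
finger_gap: 0.689
grip_force: 0.0
```

```bash
cat > look.py <<'E'
import sys,cv2,pickle
from rig import arm, imaging
from scipy.spatial.transform import Rotation as Ro
import numpy as np
n,f=sys.argv[1:3]
s=arm.observe();print({k:np.round(s[k],4) for k in("time","tcp_pos","tool_rot","finger_gap","grip_force","wrist_force","joint_positions")})
R=Ro.from_rotvec(s["tool_rot"]).as_matrix();print("yaw of y axis",np.degrees(np.arctan2(R[1,1],R[0,1])),"z",R[:,2].round(4))
for a in sys.argv[3:]:
    p=np.array(eval(a));print("delta in tool",(R.T@(p-s["tcp_pos"])).round(4))
if n!="-":
    c=imaging.capture(n);pickle.dump(c,open(f"{f}.pkl","wb"))
    cv2.imwrite(f"pics/{f}.png",cv2.resize(c["image"][:,:,::-1],(800,600),interpolation=cv2.INTER_CUBIC))
E
python3 look.py wrist w2 "(.563,.0613,.062)"
```

```text
{'time': np.float64(1.8667), 'tcp_pos': array([0.5645, 0.0563, 0.2225]), 'tool_rot': array([ 0.6618,  3.0695, -0.0039]), 'finger_gap': np.float64(0.689), 'grip_force': np.float64(0.0), 'wrist_force': array([-0.5818, -0.7318,  0.6724]), 'joint_positions': array([-0.4971,  0.1452,  0.3877,  1.6762, -0.0534,  1.3305,  1.0457])}
yaw of y axis 65.6674124752504 z [ 0.001  -0.0028 -1.    ]
delta in tool [0.0037 0.0043 0.1605]
```

View pics/w2.png

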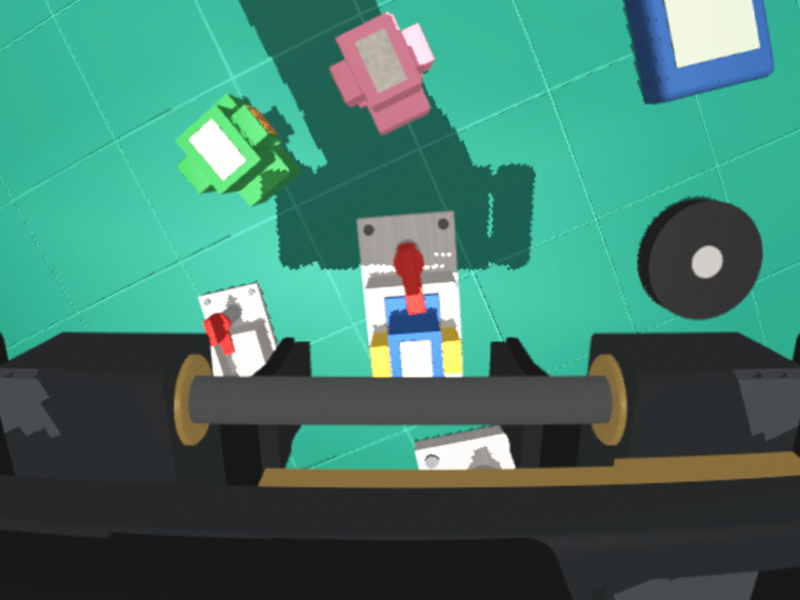

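The wrist view shows the middle dock right side up to the tool: fin top at (408,258), bar tip at (417,313), yellow pads at (378,355) and (454,350). I'll enlarge it once to refine the pose and bar angle.

```bash
python3 - <<'E'
import cv2,pickle
c=pickle.load(open("w2.pkl","rb"))
cv2.imwrite("pics/w2c.png",cv2.resize(c["image"][142:268,240:340,::-1],(476,600),interpolation=cv2.INTER_CUBIC))
E
```

```text
(no output)
```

View pics/w2c.png

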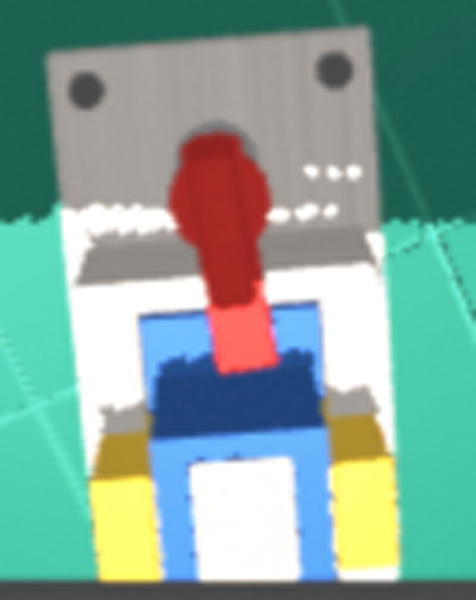

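```bash
python3 - <<'E'
import pickle,numpy as np
from scipy.optimize import least_squares
from h import *
c=pickle.load(open("w2.pkl","rb"));d=pickle.load(open("c0.pkl","rb"))
P=[((47,58),(-82,-35,10)),((369,28),(-82,35,10)),((74,284),(-39,-31,48)),((382,264),(-39,31,48)),((151,440),(-20,-16,90)),((328,428),(-20,16,90)),((140,316),(-32,-18,50)),((319,302),(-32,18,50)),((90,480),(-11,-28,84)),((396,457),(-11,28,84))]
u=np.array([(239.6+a[0]/4.76,141.6+a[1]/4.76) for a,_ in P]);p=np.array([x for _,x in P])/1e3
T=[((64,347),(-82,35,10)),((231,399),(-82,-35,10)),((163,52),(39,31,48)),((206,162),(0,0,90))]
t=np.array([(229.6+a[0]/6,194.6+a[1]/6) for a,_ in T]);tp=np.array([x for _,x in T])/1e3
def W(q,P):
    k,si=np.cos(q[2]),np.sin(q[2]);return P@np.array([[k,si,0],[-si,k,0],[0,0,1]])+[q[0],q[1],0]
g=lambda q:(proj(c,W(q,p))-u).ravel(); f=lambda q:np.r_[g(q),(proj(d["top"],W(q,tp))-t).ravel()]
for h in(g,f):
    r=least_squares(h,[.616,.043,-.33],loss="soft_l1",f_scale=.5);print(r.x,np.degrees(r.x[2]));print(h(r.x).reshape(-1,2).round(1).tolist())
    q=r.x;pv=W(q,np.array([[-.056,0,.058]]))[0];b=ray(c,(239.6+248/4.76,141.6+369/4.76),.058)-pv
    print("pivot",pv,"bar",np.linalg.norm(b),np.degrees(np.arctan2(b[1],b[0])),"rel",np.degrees(np.arctan2(b[1],b[0])-q[2]))
E
```

```text
[ 0.61505558  0.04377777 -0.34359451] -19.686515199675053
[[-0.0, -0.8], [0.4, -0.1], [-0.3, 0.7], [0.0, -0.2], [-0.1, -0.1], [0.1, -0.5], [0.0, 0.6], [0.2, 0.5], [0.1, 0.1], [-0.3, -0.0]]
pivot [0.56232878 0.0626427  0.058     ] bar 0.033916279084989336 -15.21311510989896 rel 4.473400089776093
[ 0.61514291  0.0437748  -0.34167703] -19.576651490277445
[[-0.2, -0.7], [0.2, -0.1], [-0.3, 0.9], [-0.0, -0.2], [-0.2, 0.1], [0.1, -0.4], [-0.0, 0.7], [0.2, 0.6], [0.1, 0.2], [-0.3, -0.0], [-0.3, -0.2], [-0.8, 0.2], [-0.0, 0.7], [-0.5, 0.7]]
pivot [0.56238005 0.06253858 0.058     ] bar 0.03383960391114142 -15.065781914572094 rel 4.510869575705352
```

Emit:
carry_out(moves=[{"wx":0,"wy":0,"wz":0,"tx":0.0048,"ty":0.0051,"tz":0.01,"hand":0.045},{"wx":0,"wy":0,"wz":-0.08,"tx":0,"ty":0,"tz":0.02,"hand":0.045},{"wx":0,"wy":0,"wz":-0.08,"tx":0,"ty":0,"tz":0.025,"hand":0.045},{"wx":0,"wy":0,"wz":0,"tx":0,"ty":0,"tz":0.03,"hand":0.045},{"wx":0,"wy":0,"wz":0,"tx":0,"ty":0,"tz":0.025,"hand":0.045},{"wx":0,"wy":0,"wz":0,"tx":0,"ty":0,"tz":0.01,"hand":0.045},{"wx":0,"wy":0,"wz":0,"tx":0,"ty":0,"tz":0,"hand":0.045},{"wx":0,"wy":0,"wz":0,"tx":0,"ty":0,"tz":0,"hand":0.045}])

```text
time: 2.58
tcp_pos: [0.5603, 0.0702, 0.1027]
tool_rot: [-0.399, -3.116, -0.0]
wrist_force: [0.5, -0.5, -0.0]
finger_gap: 0.52
grip_force: 0.0
```

```bash
python3 look.py - x "(.5624,.0625,.063)"
```

```text
{'time': np.float64(2.5833), 'tcp_pos': array([0.5603, 0.0702, 0.1027]), 'tool_rot': array([-3.9910e-01, -3.1156e+00, -5.0000e-04]), 'finger_gap': np.float64(0.5204), 'grip_force': np.float64(0.0), 'wrist_force': array([ 0.4816, -0.4501, -0.0021]), 'joint_positions': array([-0.4847,  0.2367,  0.3563,  1.8233, -0.0924,  1.0982,  1.2206])}
yaw of y axis 75.40007928683859 z [-5.e-04  4.e-04 -1.e+00]
delta in tool [-0.004  -0.0069  0.0397]
```

Emit:
carry_out(moves=[{"wx":0,"wy":0,"wz":0,"tx":-0.004,"ty":-0.0069,"tz":0,"hand":0.045},{"wx":0,"wy":0,"wz":0,"tx":0,"ty":0,"tz":0.01,"hand":0.045},{"wx":0,"wy":0,"wz":0,"tx":0,"ty":0,"tz":0,"hand":0.045},{"wx":0,"wy":0,"wz":0,"tx":0,"ty":0,"tz":0,"hand":0.045}])

```text
time: 2.92
tcp_pos: [0.5628, 0.0608, 0.0926]
tool_rot: [-0.403, -3.116, -0.0]
wrist_force: [-0.6, 0.1, 0.3]
finger_gap: 0.514
grip_force: 0.0
```

```bash
python3 look.py - x "(.5624,.0625,.063)"
```

```text
{'time': np.float64(2.9167), 'tcp_pos': array([0.5628, 0.0608, 0.0926]), 'tool_rot': array([-4.0340e-01, -3.1156e+00, -3.0000e-04]), 'finger_gap': np.float64(0.5141), 'grip_force': np.float64(0.0), 'wrist_force': array([-0.5952,  0.1315,  0.2513]), 'joint_positions': array([-0.4707,  0.2504,  0.3612,  1.8298, -0.0997,  1.0789,  1.2406])}
yaw of y axis 75.24397563726717 z [ 0.e+00  2.e-04 -1.e+00]
delta in tool [0.0008 0.0016 0.0296]
```

Aligned; I'll descend and close on the fin.

Emit:
carry_out(moves=[{"wx":0,"wy":0,"wz":0,"tx":0.0008,"ty":0.0012,"tz":0.008,"hand":0.045},{"wx":0,"wy":0,"wz":0,"tx":0,"ty":0,"tz":0.01,"hand":0.045},{"wx":0,"wy":0,"wz":0,"tx":0,"ty":0,"tz":0.008,"hand":0.045},{"wx":0,"wy":0,"wz":0,"tx":0,"ty":0,"tz":0.0035,"hand":0.045},{"wx":0,"wy":0,"wz":0,"tx":0,"ty":0,"tz":0,"hand":0.02},{"wx":0,"wy":0,"wz":0,"tx":0,"ty":0,"tz":0,"hand":0.01},{"wx":0,"wy":0,"wz":0,"tx":0,"ty":0,"tz":0,"hand":0.005},{"wx":0,"wy":0,"wz":0,"tx":0,"ty":0,"tz":0,"hand":0.005},{"wx":0,"wy":0,"wz":0,"tx":0,"ty":0,"tz":0,"hand":0.005},{"wx":0,"wy":0,"wz":0,"tx":0,"ty":0,"tz":0,"hand":0.005},{"wx":0,"wy":0,"wz":0,"tx":0,"ty":0,"tz":0,"hand":0.005}])

```text
time: 3.83
tcp_pos: [0.5626, 0.0626, 0.0634]
tool_rot: [0.402, 3.115, 0.001]
wrist_force: [-0.1, 0.2, 0.2]
finger_gap: 0.102
grip_force: 30.0
```

```bash
python3 look.py - x "(.5624,.0625,.063)"
```

```text
{'time': np.float64(3.8333), 'tcp_pos': array([0.5626, 0.0626, 0.0634]), 'tool_rot': array([4.0210e-01, 3.1151e+00, 9.0000e-04]), 'finger_gap': np.float64(0.1021), 'grip_force': np.float64(30.024), 'wrist_force': array([-0.1446,  0.2047,  0.1561]), 'joint_positions': array([-0.4668,  0.284 ,  0.3555,  1.8552, -0.115 ,  1.0215,  1.2498])}
yaw of y axis 75.28883046509766 z [ 7.e-04  5.e-04 -1.e+00]
delta in tool [ 0.0001 -0.0002  0.0004]
```

Gripped and centred, but joint 7 (1.25 rad) can't turn another 85° within its range. I'll release, raise, take a half turn the other way and regrasp.

Emit:
carry_out(moves=[{"wx":0,"wy":0,"wz":0,"tx":0,"ty":0,"tz":0,"hand":0.045},{"wx":0,"wy":0,"wz":0,"tx":0,"ty":0,"tz":0,"hand":0.045},{"wx":0,"wy":0,"wz":0,"tx":0,"ty":0,"tz":0,"hand":0.045},{"wx":0,"wy":0,"wz":0,"tx":0,"ty":0,"tz":0,"hand":0.045},{"wx":0,"wy":0,"wz":0,"tx":0,"ty":0,"tz":-0.01,"hand":0.045},{"wx":0,"wy":0,"wz":0,"tx":0,"ty":0,"tz":-0.015,"hand":0.045},{"wx":0,"wy":0,"wz":0,"tx":0,"ty":0,"tz":-0.02,"hand":0.045},{"wx":0,"wy":0,"wz":0.12,"tx":0,"ty":0,"tz":0,"hand":0.045},{"wx":0,"wy":0,"wz":0.12,"tx":0,"ty":0,"tz":0,"hand":0.045},{"wx":0,"wy":0,"wz":0.12,"tx":0,"ty":0,"tz":0,"hand":0.045},{"wx":0,"wy":0,"wz":0.12,"tx":0,"ty":0,"tz":0,"hand":0.045},{"wx":0,"wy":0,"wz":0.12,"tx":0,"ty":0,"tz":0,"hand":0.045},{"wx":0,"wy":0,"wz":0.12,"tx":0,"ty":0,"tz":0,"hand":0.045},{"wx":0,"wy":0,"wz":0.12,"tx":0,"ty":0,"tz":0,"hand":0.045},{"wx":0,"wy":0,"wz":0.12,"tx":0,"ty":0,"tz":0,"hand":0.045},{"wx":0,"wy":0,"wz":0.12,"tx":0,"ty":0,"tz":0,"hand":0.045},{"wx":0,"wy":0,"wz":0.12,"tx":0,"ty":0,"tz":0,"hand":0.045},{"wx":0,"wy":0,"wz":0.12,"tx":0,"ty":0,"tz":0,"hand":0.045},{"wx":0,"wy":0,"wz":0.12,"tx":0,"ty":0,"tz":0,"hand":0.045},{"wx":0,"wy":0,"wz":0.12,"tx":0,"ty":0,"tz":0,"hand":0.045}])

```text
time: 5.5
tcp_pos: [0.5625, 0.0625, 0.1089]
tool_rot: [2.483, 1.925, 0.001]
wrist_force: [0.0, 0.3, -0.7]
finger_gap: 0.519
grip_force: 0.0
```

Emit:
carry_out(moves=[{"wx":0,"wy":0,"wz":0.12,"tx":0,"ty":0,"tz":0,"hand":0.045},{"wx":0,"wy":0,"wz":0.12,"tx":0,"ty":0,"tz":0,"hand":0.045},{"wx":0,"wy":0,"wz":0.12,"tx":0,"ty":0,"tz":0,"hand":0.045},{"wx":0,"wy":0,"wz":0.12,"tx":0,"ty":0,"tz":0,"hand":0.045},{"wx":0,"wy":0,"wz":0.12,"tx":0,"ty":0,"tz":0,"hand":0.045},{"wx":0,"wy":0,"wz":0.12,"tx":0,"ty":0,"tz":0,"hand":0.045},{"wx":0,"wy":0,"wz":0.12,"tx":0,"ty":0,"tz":0,"hand":0.045},{"wx":0,"wy":0,"wz":0.12,"tx":0,"ty":0,"tz":0,"hand":0.045},{"wx":0,"wy":0,"wz":0.12,"tx":0,"ty":0,"tz":0,"hand":0.045},{"wx":0,"wy":0,"wz":0.12,"tx":0,"ty":0,"tz":0,"hand":0.045},{"wx":0,"wy":0,"wz":0.12,"tx":0,"ty":0,"tz":0,"hand":0.045},{"wx":0,"wy":0,"wz":0.12,"tx":0,"ty":0,"tz":0,"hand":0.045},{"wx":0,"wy":0,"wz":0.12,"tx":0,"ty":0,"tz":0,"hand":0.045},{"wx":0,"wy":0,"wz":0.02,"tx":0,"ty":0,"tz":0,"hand":0.045},{"wx":0,"wy":0,"wz":0,"tx":0,"ty":0,"tz":0,"hand":0.045},{"wx":0,"wy":0,"wz":0,"tx":0,"ty":0,"tz":0,"hand":0.045}])

```text
time: 6.83
tcp_pos: [0.5624, 0.0626, 0.1084]
tool_rot: [-3.116, 0.395, -0.0]
wrist_force: [-0.4, 0.2, -0.6]
finger_gap: 0.514
grip_force: 0.0
```

```bash
python3 look.py - x "(.5624,.0625,.063)"
```

```text
{'time': np.float64(6.8333), 'tcp_pos': array([0.5624, 0.0626, 0.1084]), 'tool_rot': array([-3.1162e+00,  3.9490e-01, -5.0000e-04]), 'finger_gap': np.float64(0.5138), 'grip_force': np.float64(0.0), 'wrist_force': array([-0.4438,  0.1919, -0.6088]), 'joint_positions': array([-0.8389,  0.2862,  0.792 ,  1.8273, -0.2255,  1.1203, -1.7911])}
yaw of y axis -104.4450094526217 z [ 4.e-04  4.e-04 -1.e+00]
delta in tool [0.     0.0002 0.0454]
```

Emit:
carry_out(moves=[{"wx":0,"wy":0,"wz":0,"tx":0,"ty":0,"tz":0.01,"hand":0.045},{"wx":0,"wy":0,"wz":0,"tx":0,"ty":0,"tz":0.012,"hand":0.045},{"wx":0,"wy":0,"wz":0,"tx":0,"ty":0,"tz":0.012,"hand":0.045},{"wx":0,"wy":0,"wz":0,"tx":0,"ty":0,"tz":0.008,"hand":0.045},{"wx":0,"wy":0,"wz":0,"tx":0,"ty":0,"tz":0.003,"hand":0.03},{"wx":0,"wy":0,"wz":0,"tx":0,"ty":0,"tz":0,"hand":0.02},{"wx":0,"wy":0,"wz":0,"tx":0,"ty":0,"tz":0,"hand":0.01},{"wx":0,"wy":0,"wz":0,"tx":0,"ty":0,"tz":0,"hand":0.005},{"wx":0,"wy":0,"wz":0,"tx":0,"ty":0,"tz":0,"hand":0.005},{"wx":0,"wy":0,"wz":0,"tx":0,"ty":0,"tz":0,"hand":0.005},{"wx":0,"wy":0,"wz":0,"tx":0,"ty":0,"tz":0,"hand":0.005}])

```text
time: 7.75
tcp_pos: [0.5626, 0.0626, 0.0635]
tool_rot: [-3.116, 0.4, -0.001]
wrist_force: [0.3, 0.1, 0.9]
finger_gap: 0.102
grip_force: 30.0
```

```bash
python3 look.py - x "(.5624,.0625,.063)"
```

```text
{'time': np.float64(7.75), 'tcp_pos': array([0.5626, 0.0626, 0.0635]), 'tool_rot': array([-3.1155e+00,  3.9960e-01, -1.2000e-03]), 'finger_gap': np.float64(0.1024), 'grip_force': np.float64(30.0251), 'wrist_force': array([0.3347, 0.0778, 0.859 ]), 'joint_positions': array([-0.8116,  0.3454,  0.7694,  1.8663, -0.2774,  1.0387, -1.7552])}
yaw of y axis -104.6170287885249 z [ 8.e-04  5.e-04 -1.e+00]
delta in tool [-0.0002  0.0001  0.0005]
```

Emit:
carry_out(moves=[{"wx":0,"wy":0,"wz":-0.06,"tx":0,"ty":0,"tz":0,"hand":0.005},{"wx":0,"wy":0,"wz":-0.1,"tx":0,"ty":0,"tz":0,"hand":0.005},{"wx":0,"wy":0,"wz":-0.1,"tx":0,"ty":0,"tz":0,"hand":0.005},{"wx":0,"wy":0,"wz":-0.1,"tx":0,"ty":0,"tz":0,"hand":0.005},{"wx":0,"wy":0,"wz":-0.1,"tx":0,"ty":0,"tz":0,"hand":0.005},{"wx":0,"wy":0,"wz":-0.1,"tx":0,"ty":0,"tz":0,"hand":0.005},{"wx":0,"wy":0,"wz":-0.1,"tx":0,"ty":0,"tz":0,"hand":0.005},{"wx":0,"wy":0,"wz":-0.1,"tx":0,"ty":0,"tz":0,"hand":0.005},{"wx":0,"wy":0,"wz":-0.1,"tx":0,"ty":0,"tz":0,"hand":0.005},{"wx":0,"wy":0,"wz":-0.1,"tx":0,"ty":0,"tz":0,"hand":0.005},{"wx":0,"wy":0,"wz":-0.1,"tx":0,"ty":0,"tz":0,"hand":0.005},{"wx":0,"wy":0,"wz":-0.1,"tx":0,"ty":0,"tz":0,"hand":0.005},{"wx":0,"wy":0,"wz":-0.1,"tx":0,"ty":0,"tz":0,"hand":0.005},{"wx":0,"wy":0,"wz":-0.1,"tx":0,"ty":0,"tz":0,"hand":0.005},{"wx":0,"wy":0,"wz":-0.07,"tx":0,"ty":0,"tz":0,"hand":0.005},{"wx":0,"wy":0,"wz":-0.04,"tx":0,"ty":0,"tz":0,"hand":0.005},{"wx":0,"wy":0,"wz":0,"tx":0,"ty":0,"tz":0,"hand":0.005},{"wx":0,"wy":0,"wz":0,"tx":0,"ty":0,"tz":0,"hand":0.005}])

```text
time: 9.25
tcp_pos: [0.5631, 0.0617, 0.0635]
tool_rot: [2.58, 1.79, 0.002]
wrist_force: [1.7, -2.7, -0.2]
finger_gap: 0.1
grip_force: 30.0
```

```bash
python3 look.py - x "(.5624,.0625,.063)"; python3 -c "
from rig import arm;print(arm.observe()['ft_torque'])"
```

```text
{'time': np.float64(9.25), 'tcp_pos': array([0.5631, 0.0617, 0.0635]), 'tool_rot': array([2.5799e+00, 1.7901e+00, 1.8000e-03]), 'finger_gap': np.float64(0.0996), 'grip_force': np.float64(29.9999), 'wrist_force': array([ 1.6755, -2.7054, -0.1867]), 'joint_positions': array([-0.6016,  0.2993,  0.5148,  1.8595, -0.1699,  1.0244, -0.375 ])}
yaw of y axis -20.489150694927197 z [ 1.8e-03 -5.0e-04 -1.0e+00]
delta in tool [ 0.0005 -0.0009  0.0005]
[-0.49248383 -0.31535689  0.00299902]
```

Emit:
carry_out(moves=[{"wx":0,"wy":0,"wz":-0.03,"tx":0,"ty":0,"tz":0,"hand":0.005},{"wx":0,"wy":0,"wz":0,"tx":0,"ty":0,"tz":0,"hand":0.005},{"wx":0,"wy":0,"wz":0,"tx":0,"ty":0,"tz":0,"hand":0.005}])

```text
time: 9.5
tcp_pos: [0.5631, 0.0617, 0.0635]
tool_rot: [2.554, 1.828, 0.002]
wrist_force: [1.9, -2.9, 0.5]
finger_gap: 0.104
grip_force: 30.0
```

```bash
python3 look.py - x "(.5624,.0625,.063)"; python3 -c "
from rig import arm;print(arm.observe()['ft_torque'])"
```

```text
{'time': np.float64(9.5), 'tcp_pos': array([0.5631, 0.0617, 0.0635]), 'tool_rot': array([2.5537e+00, 1.8277e+00, 1.7000e-03]), 'finger_gap': np.float64(0.1038), 'grip_force': np.float64(30.0), 'wrist_force': array([ 1.9085, -2.9116,  0.4772]), 'joint_positions': array([-0.5979,  0.2988,  0.5104,  1.8594, -0.1685,  1.0243, -0.347 ])}
yaw of y axis -18.817199028320992 z [ 1.6e-03 -4.0e-04 -1.0e+00]
delta in tool [ 0.0005 -0.0009  0.0005]
[-0.74002272 -0.48296418 -0.2374325 ]
```

The moment about z jumped to -0.24 N m, so the turnbutton is at its stop. I'll release narrowly and rise.

Emit:
carry_out(moves=[{"wx":0,"wy":0,"wz":0,"tx":0,"ty":0,"tz":0,"hand":0.022},{"wx":0,"wy":0,"wz":0,"tx":0,"ty":0,"tz":0,"hand":0.022},{"wx":0,"wy":0,"wz":0,"tx":0,"ty":0,"tz":0,"hand":0.022},{"wx":0,"wy":0,"wz":0,"tx":0,"ty":0,"tz":-0.01,"hand":0.022},{"wx":0,"wy":0,"wz":0,"tx":0,"ty":0,"tz":-0.02,"hand":0.022},{"wx":0,"wy":0,"wz":0,"tx":0,"ty":0,"tz":-0.025,"hand":0.022},{"wx":0,"wy":0,"wz":0,"tx":0,"ty":0,"tz":-0.025,"hand":0.022},{"wx":0,"wy":0,"wz":-0.12,"tx":0,"ty":0,"tz":0,"hand":0.08},{"wx":0,"wy":0,"wz":-0.12,"tx":0,"ty":0,"tz":0,"hand":0.08},{"wx":0,"wy":0,"wz":-0.12,"tx":0,"ty":0,"tz":0,"hand":0.08},{"wx":0,"wy":0,"wz":-0.12,"tx":0,"ty":0,"tz":0,"hand":0.08},{"wx":0,"wy":0,"wz":-0.12,"tx":0,"ty":0,"tz":0,"hand":0.08},{"wx":0,"wy":0,"wz":-0.12,"tx":0,"ty":0,"tz":0,"hand":0.08},{"wx":0,"wy":0,"wz":-0.12,"tx":0,"ty":0,"tz":0,"hand":0.08},{"wx":0,"wy":0,"wz":-0.12,"tx":0,"ty":0,"tz":0,"hand":0.08},{"wx":0,"wy":0,"wz":-0.12,"tx":0,"ty":0,"tz":0,"hand":0.08},{"wx":0,"wy":0,"wz":-0.12,"tx":0,"ty":0,"tz":0,"hand":0.08},{"wx":0,"wy":0,"wz":-0.12,"tx":0,"ty":0,"tz":0,"hand":0.08},{"wx":0,"wy":0,"wz":-0.12,"tx":0,"ty":0,"tz":0,"hand":0.08},{"wx":0,"wy":0,"wz":-0.12,"tx":0,"ty":0,"tz":0,"hand":0.08}])

```text
time: 11.17
tcp_pos: [0.5621, 0.0628, 0.1437]
tool_rot: [-0.517, -3.099, -0.001]
wrist_force: [0.8, -0.8, -0.7]
finger_gap: 0.915
grip_force: 0.0
```

Emit:
carry_out(moves=[{"wx":0,"wy":0,"wz":0,"tx":0,"ty":0,"tz":0,"hand":0.08},{"wx":0,"wy":0,"wz":0,"tx":0,"ty":0,"tz":0,"hand":0.08}])

```text
time: 11.33
tcp_pos: [0.5622, 0.0626, 0.1436]
tool_rot: [0.532, 3.096, 0.001]
wrist_force: [0.1, 0.3, 0.2]
finger_gap: 0.919
grip_force: 0.0
```

```bash
python3 look.py wrist w3 "(.6151,.0438,.1)"
```

```text
{'time': np.float64(11.3333), 'tcp_pos': array([0.5622, 0.0626, 0.1436]), 'tool_rot': array([5.3150e-01, 3.0962e+00, 7.0000e-04]), 'finger_gap': np.float64(0.9189), 'grip_force': np.float64(0.0), 'wrist_force': array([0.0918, 0.2738, 0.2401]), 'joint_positions': array([-0.4783,  0.1984,  0.3613,  1.7792, -0.0759,  1.1773,  1.1364])}
yaw of y axis 70.51840031531239 z [ 2.e-04  4.e-04 -1.e+00]
delta in tool [-0.0561 -0.0001  0.0436]
```

View pics/w3.png

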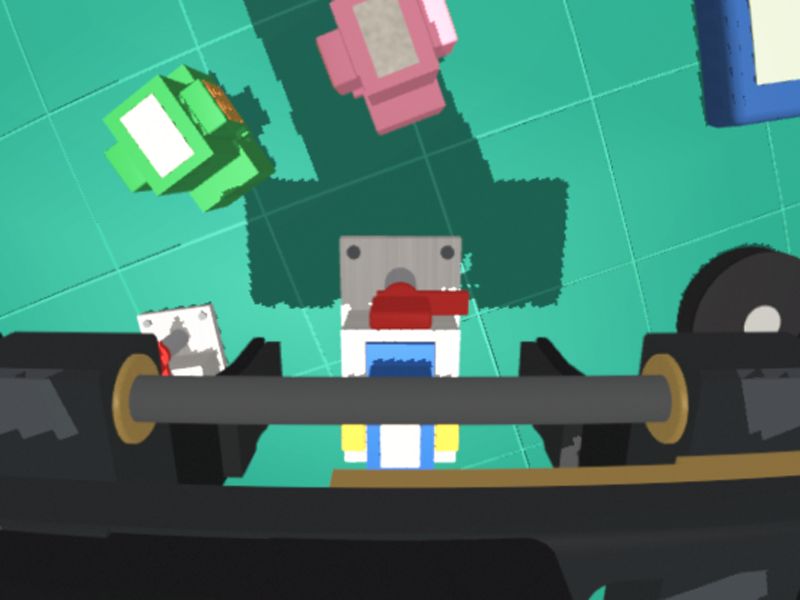

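The bar now points straight to the dock's +y (tip at (468,302)), clear of the cassette. The cassette, label at (400,445), lies midway between the fingers. Next I'll move over it.

Emit:
carry_out(moves=[{"wx":0,"wy":0,"wz":0,"tx":-0.014,"ty":0,"tz":0,"hand":0.08},{"wx":0,"wy":0,"wz":0,"tx":-0.028,"ty":0,"tz":0,"hand":0.08},{"wx":0,"wy":0,"wz":0,"tx":-0.014,"ty":0,"tz":0.02,"hand":0.08},{"wx":0,"wy":0,"wz":0,"tx":0,"ty":0,"tz":0.02,"hand":0.08},{"wx":0,"wy":0,"wz":0,"tx":0,"ty":0,"tz":0,"hand":0.08},{"wx":0,"wy":0,"wz":0,"tx":0,"ty":0,"tz":0,"hand":0.08},{"wx":0,"wy":0,"wz":0,"tx":0,"ty":0,"tz":0,"hand":0.08}])

```text
time: 11.97
tcp_pos: [0.6153, 0.0444, 0.104]
tool_rot: [0.527, 3.096, 0.001]
wrist_force: [0.5, -0.5, 0.5]
finger_gap: 0.922
grip_force: 0.0
```

```bash
python3 look.py - x "(.6151,.0438,.055)"
```

```text
{'time': np.float64(11.9667), 'tcp_pos': array([0.6153, 0.0444, 0.104 ]), 'tool_rot': array([5.2730e-01, 3.0965e+00, 7.0000e-04]), 'finger_gap': np.float64(0.9216), 'grip_force': np.float64(0.0), 'wrist_force': array([ 0.523 , -0.5442,  0.5193]), 'joint_positions': array([-0.4203,  0.3434,  0.3714,  1.6929, -0.1358,  1.1301,  1.2227])}
yaw of y axis 70.67027893738528 z [ 6.e-04  3.e-04 -1.e+00]
delta in tool [ 0.     -0.0006  0.049 ]
```

Emit:
carry_out(moves=[{"wx":0,"wy":0,"wz":0,"tx":0,"ty":-0.0006,"tz":0.01,"hand":0.08},{"wx":0,"wy":0,"wz":0,"tx":0,"ty":0,"tz":0.014,"hand":0.08},{"wx":0,"wy":0,"wz":0,"tx":0,"ty":0,"tz":0.014,"hand":0.08},{"wx":0,"wy":0,"wz":0,"tx":0,"ty":0,"tz":0.008,"hand":0.08},{"wx":0,"wy":0,"wz":0,"tx":0,"ty":0,"tz":0.003,"hand":0.08},{"wx":0,"wy":0,"wz":0,"tx":0,"ty":0,"tz":0,"hand":0.065},{"wx":0,"wy":0,"wz":0,"tx":0,"ty":0,"tz":0,"hand":0.058},{"wx":0,"wy":0,"wz":0,"tx":0,"ty":0,"tz":0,"hand":0.05},{"wx":0,"wy":0,"wz":0,"tx":0,"ty":0,"tz":0,"hand":0.042},{"wx":0,"wy":0,"wz":0,"tx":0,"ty":0,"tz":0,"hand":0.03},{"wx":0,"wy":0,"wz":0,"tx":0,"ty":0,"tz":0,"hand":0.03},{"wx":0,"wy":0,"wz":0,"tx":0,"ty":0,"tz":0,"hand":0.03},{"wx":0,"wy":0,"wz":0,"tx":0,"ty":0,"tz":0,"hand":0.03}])

```text
time: 13.05
tcp_pos: [0.6157, 0.0437, 0.0551]
tool_rot: [0.526, 3.096, 0.002]
wrist_force: [-2.3, -0.7, 10.8]
finger_gap: 0.404
grip_force: 24.1
```

```bash
python3 look.py - x "(.6151,.0438,.055)"
```

```text
{'time': np.float64(13.05), 'tcp_pos': array([0.6157, 0.0437, 0.0551]), 'tool_rot': array([5.2610e-01, 3.0958e+00, 1.6000e-03]), 'finger_gap': np.float64(0.404), 'grip_force': np.float64(24.1485), 'wrist_force': array([-2.3108, -0.6839, 10.7768]), 'joint_positions': array([-0.409 ,  0.395 ,  0.3612,  1.7333, -0.1591,  1.0404,  1.2414])}
yaw of y axis 70.71034207814064 z [ 1.6e-03  8.0e-04 -1.0e+00]
delta in tool [ 0.0006 -0.0001  0.0001]
```

Emit:
carry_out(moves=[{"wx":0,"wy":0,"wz":0,"tx":0,"ty":0,"tz":0,"hand":0.03},{"wx":0,"wy":0,"wz":0,"tx":0,"ty":0,"tz":0,"hand":0.03}])

```text
time: 13.22
tcp_pos: [0.6157, 0.0436, 0.0554]
tool_rot: [0.526, 3.096, 0.002]
wrist_force: [-1.2, 1.4, 5.6]
finger_gap: 0.4
grip_force: 30.0
```

```bash
python3 look.py side s4; python3 - <<'E'
import cv2,pickle,numpy as np
from rig import imaging
a=pickle.load(open("s4.pkl","rb"))["image"][175:255,215:310,::-1]
b=imaging.capture("top")["image"][190:270,225:305,::-1]
o=np.hstack([cv2.resize(x,None,fx=4.5,fy=4.5,interpolation=cv2.INTER_CUBIC) for x in(a,b)])
cv2.imwrite("pics/s4c.png",o)
E
```

```text
{'time': np.float64(13.2167), 'tcp_pos': array([0.6157, 0.0436, 0.0554]), 'tool_rot': array([5.2610e-01, 3.0958e+00, 1.5000e-03]), 'finger_gap': np.float64(0.4005), 'grip_force': np.float64(30.0011), 'wrist_force': array([-1.2492,  1.361 ,  5.5993]), 'joint_positions': array([-0.409 ,  0.3947,  0.3614,  1.7332, -0.1589,  1.0408,  1.2414])}
yaw of y axis 70.7104805552013 z [ 1.5e-03  7.0e-04 -1.0e+00]
```

View pics/s4c.png

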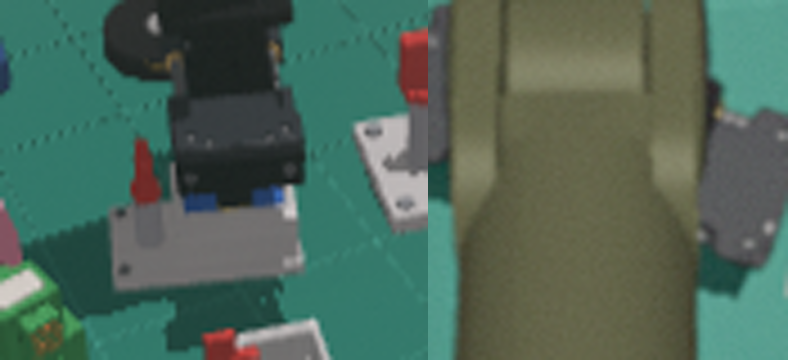

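The crop shows the fingers over the catches: yellow just under the finger at (238,208), blue body on both sides. The turnbutton is still aside at (145,180). Vertical force is settling and the grip is at 30 N, so I'll lift gently.

Emit:
carry_out(moves=[{"wx":0,"wy":0,"wz":0,"tx":0,"ty":0,"tz":-0.003,"hand":0.03},{"wx":0,"wy":0,"wz":0,"tx":0,"ty":0,"tz":-0.004,"hand":0.03},{"wx":0,"wy":0,"wz":0,"tx":0,"ty":0,"tz":-0.003,"hand":0.03},{"wx":0,"wy":0,"wz":0,"tx":0,"ty":0,"tz":0,"hand":0.03}])

```text
time: 13.65
tcp_pos: [0.615, 0.0432, 0.0644]
tool_rot: [0.527, 3.097, 0.0]
wrist_force: [1.3, -0.3, -2.6]
finger_gap: 0.399
grip_force: 30.0
```

```bash
python3 look.py - x
```

```text
{'time': np.float64(13.65), 'tcp_pos': array([0.615 , 0.0432, 0.0644]), 'tool_rot': array([5.2670e-01, 3.0968e+00, 1.0000e-04]), 'finger_gap': np.float64(0.399), 'grip_force': np.float64(29.9997), 'wrist_force': array([ 1.3101, -0.2734, -2.586 ]), 'joint_positions': array([-0.4113,  0.3843,  0.3639,  1.7269, -0.1537,  1.0582,  1.2378])}
yaw of y axis 70.69648064690739 z [ 3.e-04  0.e+00 -1.e+00]
```

The force is -2.6 N, about the cassette's weight, so it is coming free. I'll lift the rest of the way.

Emit:
carry_out(moves=[{"wx":0,"wy":0,"wz":0,"tx":0,"ty":0,"tz":-0.005,"hand":0.03},{"wx":0,"wy":0,"wz":0,"tx":0,"ty":0,"tz":-0.01,"hand":0.03},{"wx":0,"wy":0,"wz":0,"tx":0,"ty":0,"tz":-0.01,"hand":0.03},{"wx":0,"wy":0,"wz":0,"tx":0,"ty":0,"tz":-0.01,"hand":0.03},{"wx":0,"wy":0,"wz":0,"tx":0,"ty":0,"tz":-0.01,"hand":0.03},{"wx":0,"wy":0,"wz":0,"tx":0,"ty":0,"tz":-0.01,"hand":0.03},{"wx":0,"wy":0,"wz":0,"tx":0,"ty":0,"tz":-0.01,"hand":0.03},{"wx":0,"wy":0,"wz":0,"tx":0,"ty":0,"tz":-0.01,"hand":0.03},{"wx":0,"wy":0,"wz":0,"tx":0,"ty":0,"tz":-0.01,"hand":0.03},{"wx":0,"wy":0,"wz":0,"tx":0,"ty":0,"tz":-0.01,"hand":0.03},{"wx":0,"wy":0,"wz":0,"tx":0,"ty":0,"tz":-0.01,"hand":0.03},{"wx":0,"wy":0,"wz":0,"tx":0,"ty":0,"tz":-0.01,"hand":0.03},{"wx":0,"wy":0,"wz":0,"tx":0,"ty":0,"tz":-0.01,"hand":0.03},{"wx":0,"wy":0,"wz":0,"tx":0,"ty":0,"tz":-0.01,"hand":0.03},{"wx":0,"wy":0,"wz":0,"tx":0,"ty":0,"tz":-0.005,"hand":0.03},{"wx":0,"wy":0,"wz":0,"tx":0,"ty":0,"tz":0,"hand":0.03},{"wx":0,"wy":0,"wz":0,"tx":0,"ty":0,"tz":0,"hand":0.03},{"wx":0,"wy":0,"wz":0,"tx":0,"ty":0,"tz":0,"hand":0.03}])

```text
time: 15.15
tcp_pos: [0.6146, 0.0433, 0.2034]
tool_rot: [-0.526, -3.096, 0.0]
wrist_force: [-0.2, 0.6, -2.5]
finger_gap: 0.396
grip_force: 30.0
```

```bash
python3 look.py side s5
```

```text
{'time': np.float64(15.15), 'tcp_pos': array([0.6146, 0.0433, 0.2034]), 'tool_rot': array([-5.2630e-01, -3.0962e+00,  5.0000e-04]), 'finger_gap': np.float64(0.3964), 'grip_force': np.float64(29.9996), 'wrist_force': array([-0.2256,  0.6154, -2.5426]), 'joint_positions': array([-0.4328,  0.2661,  0.3853,  1.5804, -0.1022,  1.3162,  1.2001])}
yaw of y axis 70.70381032435259 z [-1.1e-03 -1.0e-04 -1.0e+00]
```

View pics/s5.png

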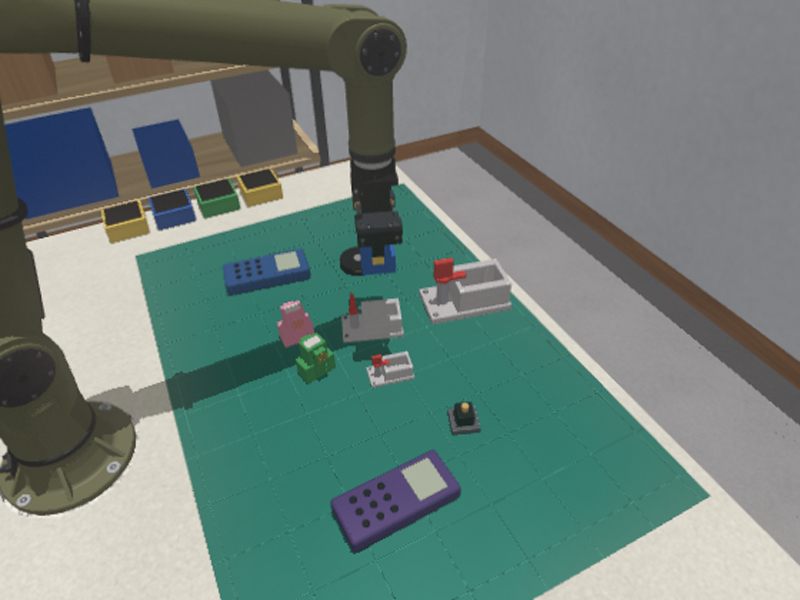

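The cassette hangs upright from the fingers at (378,260), with its underside about 0.158 m up. The dock at (372,318) is empty, the turnbutton is still aside, and the bystanders haven't moved. I'll hand it in.

```bash
python3 -c "
from rig import arm;print(arm.hand_in())"
```

```text
the job is handed in; nothing more can be done
None
```

I turned the red turnbutton fully aside to its stop, then lifted the blue cassette out by its pinched catches; it was held upright with its underside about 15 cm above the bench when I handed the job in at 15 s.

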